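Lever up the steel flap of the glass-waste bin

ROBOT

A 6-joint arm with a two-finger parallel gripper is mounted at the origin on the work surface. World frame = base frame: x ahead of the robot, y to its left, z up, the work surface at z = 0. Lengths are in mm, angles in rad, forces in N, time in s.
With the tool pointing down it reaches from about 300 to 750 mm from the base axis. Payload 8.5 kg.
Tool frame: the origin (TCP) lies at the very end of the fingers, on their centre line; the grasp point (between the pads) lies 19 mm behind it; z points along the fingers, y is the line along which they close (so a half turn about z gives the same grasp; the last joint's range is limited). The gripper opens to 88 mm and grips with 3 to 60 N. Pads are 18 mm wide; open, the fingers measure 123 mm over their backs; the gripper's body (75 mm by 187 mm) begins 45 mm behind the grasp point.
Start: joints at [1.07, 0.381, 1.297, -0, 1.464, -0.215], TCP at [155.05, 527.674, 238.748] pointing down, gripper open.
Joint ranges: [-3.11, 3.11], [-0.89, 2.33], [0.22, 2.48], [-1.42, 4.56], [0.17, 2.85], [-2.88, 2.88]. Speed limits (rad/s): [2.39, 2.39, 3.14, 3.14, 3.14, 3.14].

INTERFACE

Orientations are given as a unit quaternion [x, y, z, w].
In Python, from workcell import telemetry, viewer, env gives the robot as it stands.
- The arm moves only by the tool send_rows, never from a script. Its argument "moves" is a list of rows, each a list of 2 entries, a list of its own where there are three numbers: the shift along the tool's x, y, z in units of 40 mm (1.0 is 40 mm), then the turn about the tool's z in degrees. A call has 1 to 20 rows; each row shifts and turns the commanded pose from where the row before left it, along the tool's axes as they then stand; what a row does not reach is not made up. A row lasts 1/8 s, in which the tool goes at most 62.5 mm and 10.7 degrees, less where a joint would pass 70% of its speed; a pose out of reach is approached as far as the arm can. A call is refused whole if a number of a shift passes 1 or a number of a turn 10.7, either way. A call with a gripper value outside its range is refused whole. "hand" is the closure, from 0 (fully open) to 1 (shut), set as the call begins (left out, the last holds). The fingers move at their own pace and stop on an object; the grip force is fixed at half the most. Time passes only in rows, so rows that do not move let the fingers close. It gives the time, the measured TCP pose, the force, the opening and the grip force at its end, in the units of the state.
- telemetry.read_state(): the state, without advancing time (a new reading comes with each control period).
- viewer.snapshot(name): name is "scene" or "top" or "wrist"; returns a dict with "image" (384x512x3 uint8, red, green, blue), "range_z" (384x512 float32, mm along the optical axis (not along the pixel's ray), 0 where there is no reading), "mtx" (3x3 intrinsics, pixels), "world_to_cam" (4x4, takes a point from world to camera coordinates); the wrist camera has in their place "tool_from_camera" (4x4, takes a point from camera to tool coordinates, whose origin is the TCP and whose axes are the flange's). Camera axes: x right, y up, looking along -z (the intrinsics and any distortion apply to the point x, -y, -z); pixel columns grow to the right and rows downward; lengths in mm; the calibration is good to about 2 mm. A picture is of the moment at which its call begins: read the wrist's pose just before it.
- env.close_job(): hands the job in; it is judged then, once.
The state is a dict: "time_s": time; "joints": joint angles; "qd": joint speeds; "joint_efforts": joint torques, N m; "tool_pos": TCP position; "ee_rot": TCP orientation; "force": force on the tool from outside, world axes, zero at the start; "wrist_torque": the same for the moment, N m; "grip_width": finger opening in mm; "grip_force": force on a finger pad.
Only numpy, scipy, OpenCV 4.12 (cv2) and the standard library are available. Lean on these libraries where they do the work, as an engineer would, in place of code of your own. Each camera call takes 0.05 s, during which the arm holds its last target. There are 200 camera calls.

TASK

The blue and white slide box stands in the way under the red paddle of the glass-waste bin's lever: push it aside along the bench with the fingers, without lifting or tipping it, until it is clear of the lever. Then press the red paddle down as far as it goes, so that the short end of the lever raises the heavy steel flap, and finish while holding it down with the flap up. Do not touch the flap itself, do not lift the lever out of its stand, and leave the glassware and other things around where they are.

Things in the scene. Friction and masses are not known exactly. Their poses are not given: they have to be found in the camera images.
- bin: Yellow open bin (180 x 90 mm, 87 high) with a grey lever stand, fixed. Origin on the bench right below the lever's pin; +z up; -y points level along the long arm to the red paddle, +y to the bin (y 85 to 175 mm). Two cheeks (|x| 22 to 34, |y| under 22, 127 mm high) hold the pin in open-topped slots. 45 mm high stop under the arm at y = -115. 4 mm foot plate: |x| under 50, y -140 to 180.
- lever: Loose aluminium lever (160 g), pin resting in the open slots. Origin on the pin axis, 100 mm up; axes as the bin's at rest. Long arm 220 mm to the paddle's outer edge, bar 24 wide, 12 thick; rises to the paddle at 0.40 rad at rest, slopes down about 0.37 rad on the stop. Short arm (70 mm) ends in a roller under the flap's lip. Pressing takes 2 to 6 N; let go, the flap swings it back.
- paddle (a point): Centre of the top of the red paddle (44 mm wide, 50 mm along the lever, 12 mm thick), 195 mm from the pin along the long arm. About 183 mm above the bench at rest, about 37 mm when pressed onto the stop; it moves on an arc about the pin (level distance from the pin 175 to 195 mm).
- flap (a joint): Opening angle in rad of the heavy steel flap (176 x 124 x 10 mm, about 1.8 kg) that lies on the bin as its lid: 0 shut, about 0.43 with the lever fully pressed on its stop. Hinged at the bin's far (+y) wall; it falls shut when the lever is let go.
- flap_edge (a point): Middle of the top of the flap's free edge (red stripe), the side towards the lever.
- slidebox_center (a point): Centre of the loose slide box, a closed block 60 mm (its x) by 150 mm (its y) by 75 mm high, 350 g, smooth foot that slides easily, blue with white top; centre 37.5 mm above the bench. It lies roughly along the lever, its inner 20 to 35 mm under the paddle's path, the rest beyond the paddle's end; while there, it stops the lever at about two thirds of its stroke.
- jar: Glass specimen jar with green lid, 60 mm across, 75 mm high, loose. Origin at the centre of its underside. Leave standing.
- dropper: Amber dropper bottle with black cap, 44 mm across, 85 mm high, loose. Origin at the centre of its underside. Leave standing.
- beaker: Glass beaker, 64 mm across, 85 mm high, loose. Origin at the centre of its underside. Leave standing.
- dishes: Pair of stacked glass culture dishes, 90 mm across, 30 mm high, loose. Origin at the centre of the underside. Leave alone.
- wash: White wash bottle with red cap, 70 mm across, 170 mm high, loose, off to the robot's right. Origin at the centre of its underside. Leave standing.
- marker: Blue marker pen, 110 mm long, 14 mm thick, lying on the bench to the robot's right, loose. Leave alone.
Not all that is in view belongs to the job. Leave any turquoise look-alike of the part that bears slidebox_center alone.

How it is judged (in metres and radians):
On the way:
1. the flap is raised by the lever to its full opening (value of joint flap above 0.38 rad and contact force between the fingers and lever above 0.5 N), for 0.2 s.
At the end, for the whole second after the job is handed in: the fingers hold the lever pressed down and the flap rests on its short end, still, open more than 0.38 rad (full is about 0.43); the lever's pin sits in its slots; the slide box stands upright on the bench, at rest and not touching the lever (all of step 1 and velocity of joint flap between -0.1 and 0.1 rad/s and contact force between slidebox and lever below 0.3 N and height (world z) of slidebox_center below 0.042 m and angle between slidebox_center's own z axis and vertical below 0.1 rad and linear speed of slidebox below 0.02 m/s and height (world z) of lever below 0.108 m); the arm keeps its last pose, push and grip.
It fails at once if the slide box is lifted more than 12 mm or tipped (height (world z) of slidebox_center above 0.0495 m or angle between slidebox_center's own z axis and vertical above 0.3 rad).
It fails at once if the lever is lifted out of its stand (height (world z) of lever above 0.115 m).
It fails at once if the robot touches the flap (contact force between any of the fingers, the arm and flap above 1 N).
It fails at once if a bystander is pushed more than 30 mm or knocked over (distance of any of marker, jar, dropper, beaker, dishes, wash from where it was at the start of the episode above 0.03 m or angle between any of jar, dropper, beaker, wash's own z axis and vertical above 0.5 rad).
It also fails if it takes over 56 s, if anything falls off the work surface, if the arm or the gripper's body presses on something with over 40 N, if the wrist force passes 120 N, or if a joint passes its speed limit or range.

## Working session

There is one attempt and no reset: what is moved stays moved. The work goes in short steps, Python scripts to look and compute and a tool call to move; the robot and the scene stay as the last step left them, time stands still between calls to the robot, and variables do not carry over. Pictures are saved under pics/ and viewed, at most 10 in all, crops included, and the job is handed in when it is done.

Besides the shell and the picture viewer there is one more tool, called after "Emit:" as name(argument=value, ...), one argument or row to a line, values as JSON. send_rows: Moves the arm, as the interface text tells. Its arguments: {"type":"object","properties":{"moves":{"type":"array","items":{"type":"array"}},"hand":{"type":"number"}},"required":["moves"]}

```bash
mkdir -p pics
cat > h.py <<'E'
import numpy as np, cv2
from workcell import telemetry, viewer, env
def cloud(s, T=None):
    K=s["mtx"]; z=s["range_z"].astype(float); v,u=np.mgrid[:z.shape[0],:z.shape[1]]
    x=(u-K[0,2])/K[0,0]*z; y=(v-K[1,2])/K[1,1]*z
    p=np.stack([x,-y,-z,np.ones_like(z)],-1)
    M=np.linalg.inv(s["world_to_cam"]) if T is None else T
    w=(p@M.T)[...,:3]; w[z==0]=np.nan; return w
E
python3 - <<'E'
from h import *
s=telemetry.read_state(); print({k:np.round(v,3) for k,v in s.items()})
a=viewer.snapshot("scene");b=viewer.snapshot("top")
for n,q in(("scene",a),("top",b)):
    cv2.imwrite(f"pics/{n}.png",cv2.resize(q["image"][...,::-1],(800,600)))
    np.savez(f"{n}.npz",img=q["image"],w=cloud(q))
print(b["mtx"],b["world_to_cam"])
E
```

```text
{'time_s': np.float64(0.0), 'joints': array([ 1.07 ,  0.381,  1.298, -0.   ,  1.464, -0.215]), 'qd': array([-0.002, -0.001, -0.   , -0.001,  0.   , -0.   ]), 'joint_efforts': array([-0.0000e+00, -4.3794e+01, -2.2456e+01,  7.1000e-02,  3.5000e-02,
       -0.0000e+00]), 'tool_pos': array([154.934, 527.439, 238.141]), 'ee_rot': array([ 0.142,  0.99 , -0.001, -0.   ]), 'force': array([ 0.447,  0.77 , -0.331]), 'wrist_torque': array([-0.089,  0.038, -0.01 ]), 'grip_force': np.float64(0.0), 'grip_width': np.float64(87.904)}
[[492.42112577   0.         251.34818761]
 [  0.         492.42112577 186.23332406]
 [  0.           0.           1.        ]] [[-7.71882702e-02 -9.97016425e-01 -4.67182460e-04 -1.97654414e+01]
 [ 9.74516696e-01 -7.55453273e-02  2.11211061e-01 -5.24825789e+02]
 [-2.10616191e-01  1.58477394e-02  9.77440366e-01 -1.31282316e+03]
 [ 0.00000000e+00  0.00000000e+00  0.00000000e+00  1.00000000e+00]]
```

View pics/scene.png

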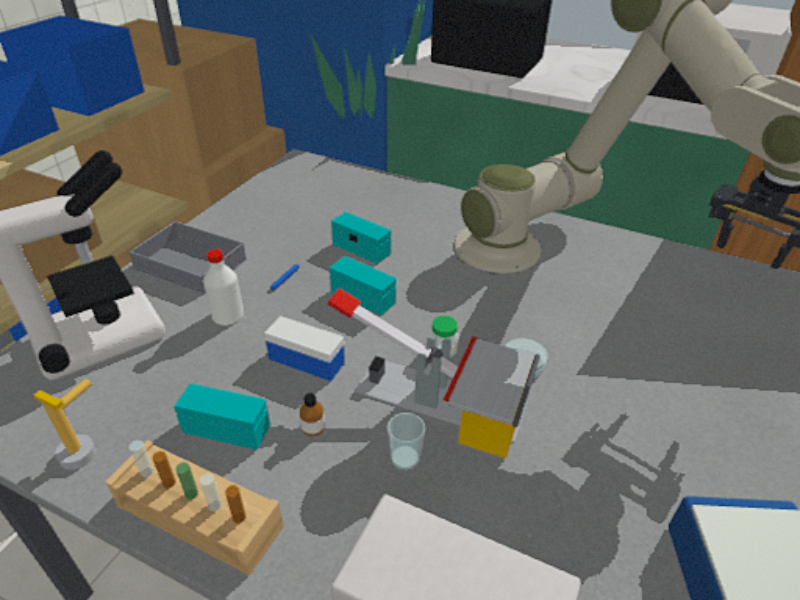

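View pics/top.png

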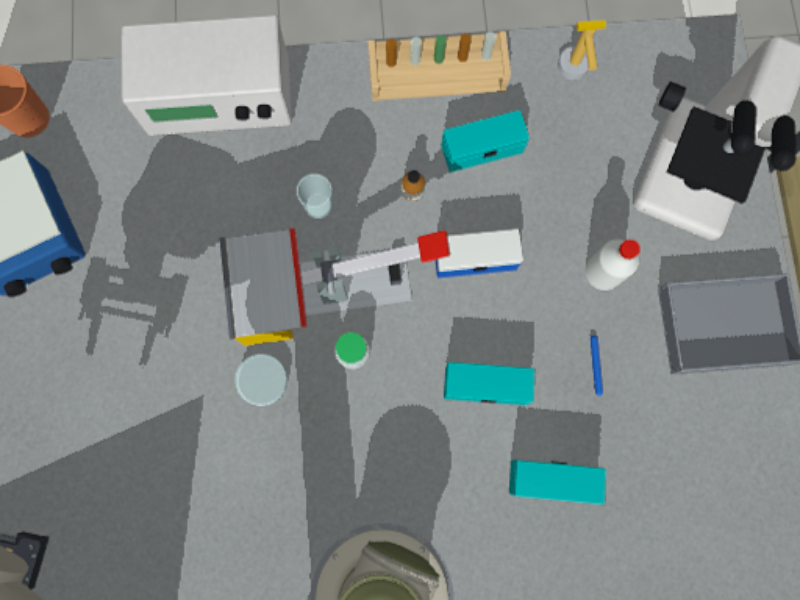

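The scene view has the box at (305,347) and the red paddle at (344,302). In the top view the paddle is at (434,246). Candidates for the slide box in the top view are the blue/white box at (480,252) and turquoise look-alikes at (485,140), (490,384) and (558,482). I choose the blue/white one, since it lies under the paddle. The jar, dropper, beaker, dishes and wash bottle stand around it.

Run:
```python
from h import *
d=np.load("top.npz");im,w=d["img"],d["w"]
hsv=cv2.cvtColor(im,cv2.COLOR_RGB2HSV);H,S,V=[hsv[...,i].astype(int) for i in range(3)]
def box(u0,v0,u1,v1):
    m=np.zeros(im.shape[:2],bool);m[int(v0*.64):int(v1*.64),int(u0*.64):int(u1*.64)]=1;return m
def rep(n,m):
    p=w[m];p=p[~np.isnan(p[:,0])]
    r=cv2.minAreaRect(p[:,:2].astype(np.float32))
    print(n,len(p),"med",np.median(p,0).round(1),"z",np.percentile(p[:,2],[5,95]).round(),"rect",np.round(r[0],1),np.round(r[1],1),round(r[2],1))
z=w[...,2]
red=((H<8)|(H>172))&(S>150)&(V>90)
rep("paddle",red&box(410,225,460,270))
rep("stripe",red&box(280,220,315,330))
rep("boxtop",(z>68)&(z<82)&(S<60)&box(435,225,530,275))
rep("jar lid",(H>50)&(H<75)&(S>120)&box(330,325,375,375))
rep("dropper",(z>40)&box(395,165,430,205))
rep("beaker",(z>15)&box(290,170,335,220))
rep("dishes",(z>15)&box(230,350,290,408)&~((H<40)&(S>100)))
rep("wash",(z>20)&box(580,230,645,295))
rep("marker",(H>105)&(S>120)&box(585,325,610,400))
for n,b in (("t1",(435,105,535,175)),("t2",(440,355,540,410)),("t3",(505,455,610,510))):
    rep(n,(H>80)&(H<95)&(S>120)&(z>65)&box(*b))
rep("lever bar",(S<60)&(z>105)&box(345,235,418,285))
cv2.imwrite("pics/c1.png",cv2.resize(im[100:230,170:360,::-1],(760,520)))
```

```text
paddle 298 med [ 565.3 -129.2  182.5] z [173. 190.] rect [ 565.5 -129.5] [43.8 46.3] 4.6
stripe 193 med [547.7 102.7 100.3] z [ 96. 105.] rect [550.4 102.7] [172.    8.4] 3.6
boxtop 1024 med [ 579.9 -225.1   74.8] z [70. 79.] rect [ 582.5 -218.3] [ 61.5 150.7] 2.1
jar lid 291 med [425.2  20.9  75.1] z [70. 79.] rect [431.1  21.3] [61.9 49.7] 1.5
dropper 183 med [ 718.3 -111.3   60.8] z [47. 87.] rect [ 723.4 -112.4] [40.4 39.6] 85.1
beaker 391 med [722.6  68.3  59.6] z [20. 87.] rect [709.5  67.5] [61.4 61.1] 77.6
dishes 842 med [385.8 185.4  29.9] z [25. 35.] rect [386.1 185.5] [87.9 88.2] 86.1
wash 782 med [ 528.3 -440.6  114.5] z [ 35. 171.] rect [ 535.2 -448.7] [69.1 60.6] 35.7
marker 179 med [ 368.3 -414.4   12.6] z [ 7. 18.] rect [ 368.7 -415.5] [ 14.  106.4] 88.6
t1 1060 med [ 796.3 -252.5   74.9] z [69. 80.] rect [ 798.4 -253.3] [ 62.8 150.2] 11.6
t2 1261 med [ 345.6 -212.7   74.7] z [70. 79.] rect [ 346.7 -213.2] [148.8  61. ] 81.6
t3 1336 med [ 172.4 -311.7   74.5] z [70. 79.] rect [ 172.4 -312.9] [150.1  59.2] 80.2
lever bar 467 med [558.6 -41.6 143.5] z [119. 166.] rect [559.4 -40. ] [ 25.9 125.8] 3.4
```

View pics/c1.png

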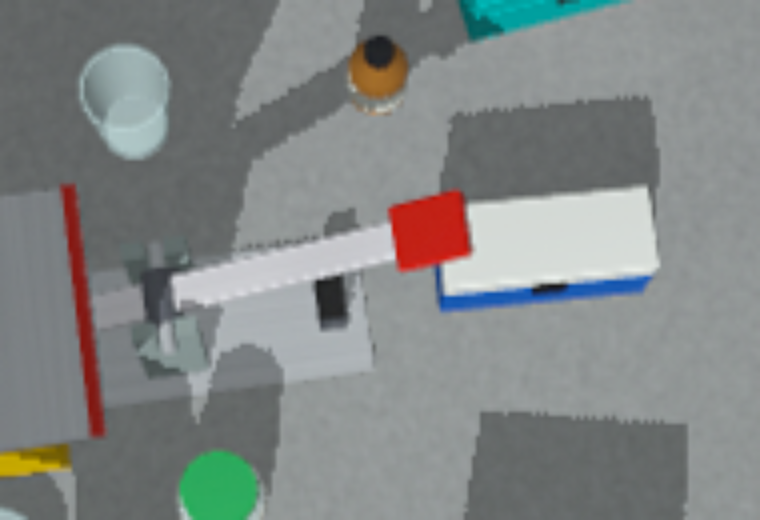

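The close crop confirms the blue/white box, with its inner end under the paddle. I'll close the fingers, rise and turn so that tool y points along world x, then push the box in +x.

Emit:
send_rows(
  hand=1,
  moves=[
    [[0, 0, -1], 9],
    [[0, 0, -1], 9],
    [[0, 0, 0], 9],
    [[0, 0, 0], 9],
    [[0, 0, 0], 9],
    [[0, 0, 0], 9],
    [[0, 0, 0], 9],
    [[0, 0, 0], 9],
    [[0, 0, 0], 0],
    [[0, 0, 0], 0],
  ],
)

```text
time_s: 1.35
tool_pos: [155.0, 527.6, 318.6]
ee_rot: [0.696, 0.718, -0.0, 0.0]
force: [-0.4, -0.0, 0.0]
grip_width: 0.2
grip_force: 0.0
```

Emit:
send_rows(
  moves=[
    [[-0.95, 0.41, 0], 0],
    [[-0.95, 0.41, 0], 0],
    [[-0.95, 0.41, 0], 0],
    [[-0.95, 0.41, 0], 0],
    [[-0.95, 0.41, 0], 0],
    [[-0.95, 0.41, 0], 0],
    [[-0.95, 0.41, 0], 0],
    [[-0.95, 0.41, 0], 0],
    [[-0.95, 0.41, 0], 0],
    [[-0.95, 0.41, 0], 0],
    [[-0.95, 0.41, 0], 0],
    [[-0.95, 0.41, 0], 0],
    [[-0.95, 0.41, 0], 0],
    [[-0.95, 0.41, 0], 0],
    [[-0.95, 0.41, 0], 0],
    [[-0.95, 0.41, 0], 0],
    [[-0.95, 0.41, 0], 0],
    [[-0.95, 0.41, 0], 0],
    [[-0.95, 0.41, 0], 0],
    [[-0.95, 0.41, 0], 0],
  ],
)

```text
time_s: 3.85
tool_pos: [504.9, -224.0, 318.7]
ee_rot: [0.696, 0.718, 0.0, -0.0]
force: [0.4, -0.9, 0.8]
grip_width: 0.3
grip_force: 0.0
```

Emit:
send_rows(
  moves=[
    [[0, 0, 0], 0],
    [[0, 0, 0], 0],
    [[0, 0, 0], 0],
  ],
)

```text
time_s: 4.22
tool_pos: [504.2, -221.7, 319.2]
ee_rot: [0.696, 0.718, 0.0, 0.0]
force: [0.4, 0.2, 0.1]
grip_width: 0.2
grip_force: 0.0
```

Emit:
send_rows(
  moves=[
    [[0, 0, 0.95], 0],
    [[0, 0, 0.95], 0],
    [[0, 0, 0.95], 0],
    [[0, 0, 0.95], 0],
    [[0, 0, 0.95], 0],
    [[0, 0, 0.95], 0],
    [[0, 0, 0.95], 0],
    [[0, 0, 0.5], 0],
    [[0, 0, 0], 0],
    [[0, 0, 0], 0],
  ],
)

```text
time_s: 5.48
tool_pos: [505.0, -222.7, 34.0]
ee_rot: [0.697, 0.717, 0.0, 0.001]
force: [-0.8, -0.8, 0.0]
grip_width: -0.1
grip_force: 0.0
```

Run:
```python
from h import *
print(telemetry.read_state()["tool_pos"],telemetry.read_state()["force"])
a=viewer.snapshot("scene")
cv2.imwrite("pics/s2.png",cv2.resize(a["image"][150:310,140:370,::-1],(800,556)))
```

```text
[ 504.95570857 -222.68356751   33.97598859] [-0.79396122 -0.77180331  0.0353212 ]
```

View pics/s2.png

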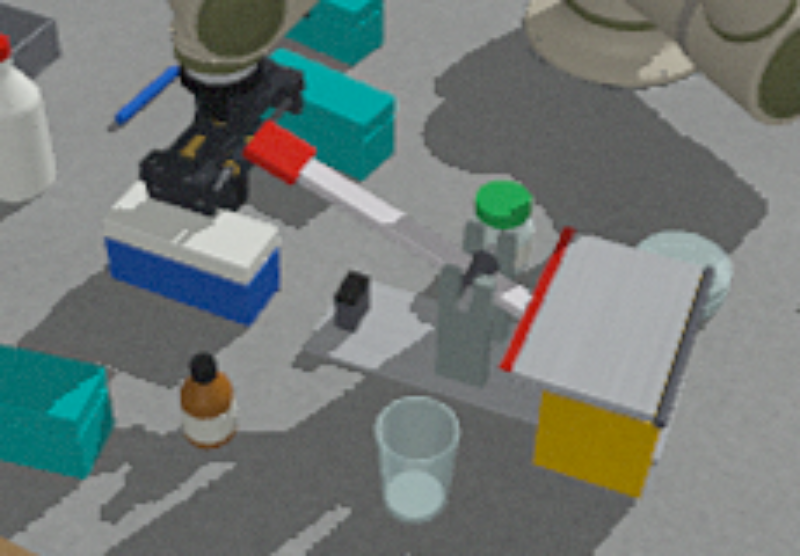

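The crop shows the gripper straddling the box at (200,170), behind its robot side, with the paddle at (280,150) clear. Pushing in +x.

Emit:
send_rows(
  moves=[
    [[0, 0.15, 0], 0],
    [[0, 0.15, 0], 0],
    [[0, 0.15, 0], 0],
    [[0, 0.15, 0], 0],
    [[0, 0.15, 0], 0],
    [[0, 0.15, 0], 0],
    [[0, 0.15, 0], 0],
    [[0, 0.15, 0], 0],
    [[0, 0.15, 0], 0],
    [[0, 0.15, 0], 0],
    [[0, 0.15, 0], 0],
    [[0, 0.15, 0], 0],
    [[0, 0.15, 0], 0],
    [[0, 0.1, 0], 0],
    [[0, 0.05, 0], 0],
    [[0, 0, 0], 0],
  ],
)

```text
time_s: 7.52
tool_pos: [588.7, -220.4, 32.8]
ee_rot: [0.697, 0.717, 0.0, 0.0]
force: [-0.4, 0.4, 0.1]
grip_width: 0.7
grip_force: 0.0
```

```bash
cat > bx.py <<'E'
from h import *
print(telemetry.read_state()["tool_pos"].round(1) if hasattr(telemetry.read_state()["tool_pos"],"round") else telemetry.read_state()["tool_pos"])
a=viewer.snapshot("top");im=a["image"];w=cloud(a)
hsv=cv2.cvtColor(im,cv2.COLOR_RGB2HSV);z=w[...,2]
m=(z>68)&(z<82)&(hsv[...,1]<60)&(w[...,0]>500)&(w[...,0]<760)&(w[...,1]<-100)&(w[...,1]>-340)&(hsv[...,2]>90)
m=cv2.morphologyEx(m.astype(np.uint8),cv2.MORPH_OPEN,np.ones((3,3)))>0
p=w[m];print(len(p),p.min(0).round(),p.max(0).round(),cv2.minAreaRect(p[:,:2].astype(np.float32)))
E
python3 bx.py
```

```text
[ 588.7 -220.4   32.8]
60 [ 636. -163.   68.] [ 666. -141.   82.] ((650.127685546875, -151.805419921875), (20.021869659423828, 30.073766708374023), 83.26805114746094)
```

Emit:
send_rows(
  moves=[
    [[0, -0.5, 0], 0],
    [[0, -0.3, -0.5], 0],
    [[0, 0, -1], 0],
    [[0, 0, -1], 0],
    [[0, 0, -1], 0],
    [[0, 0, -1], 0],
    [[0, 0, -1], 0],
    [[0, -1, -1], 0],
    [[0, -1, 0], 0],
    [[0, -1, 0], 0],
    [[0, 0, 0], 0],
  ],
)

```text
time_s: 8.95
tool_pos: [434.9, -224.5, 293.6]
ee_rot: [0.698, 0.716, 0.0, 0.001]
force: [0.6, -0.6, 0.6]
grip_width: 0.1
grip_force: 0.0
```

```bash
python3 bx.py
python3 - <<'E'
from h import *
a=viewer.snapshot("top")
cv2.imwrite("pics/t3.png",cv2.resize(a["image"][60:280,130:420,::-1],(790,600)))
E
```

```text
[ 434.9 -224.5  293.6]
828 [ 605. -291.   68.] [ 669. -141.   82.] ((636.7553100585938, -216.7000732421875), (61.690185546875, 150.03211975097656), 2.419229745864868)
```

View pics/t3.png

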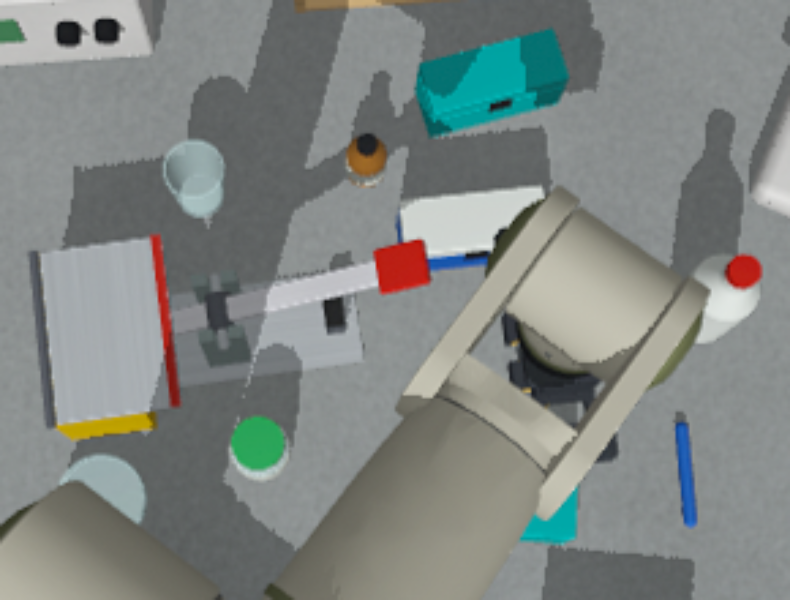

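The box is now at (637,-217), upright and about 13 mm clear of the paddle's path. In the crop the box is at (470,220) and the paddle at (402,266). Next I go over the paddle.

Emit:
send_rows(
  moves=[
    [[0.58, 0.83, 0], 0],
    [[0.58, 0.83, 0], 0],
    [[0.58, 0.83, 0], 0],
    [[0.58, 0.83, 0], 0],
    [[0, 0, 0.5], -2],
    [[0, 0, 0.5], 0],
    [[0, 0, 0.5], 0],
    [[0, 0, 0], 0],
    [[0, 0, 0], 0],
  ],
)

```text
time_s: 10.18
tool_pos: [567.4, -128.1, 233.3]
ee_rot: [0.684, 0.729, 0.0, 0.001]
force: [-0.7, 0.4, -0.1]
grip_width: 0.3
grip_force: 0.0
```

Emit:
send_rows(
  moves=[
    [[0, -0.04, 0.25], 0],
    [[0, 0, 0.25], 0],
    [[0, 0, 0.25], 0],
    [[0, 0, 0.25], 0],
    [[0, 0, 0.15], 0],
    [[0, 0, 0.15], 0],
    [[0, 0, 0.15], 0],
    [[0, 0, 0.15], 0],
    [[0, 0, 0.15], 0],
    [[0, 0, 0.15], 0],
    [[0, 0, 0.15], 0],
    [[0, 0, 0.15], 0],
  ],
)

```text
time_s: 11.68
tool_pos: [565.8, -129.0, 145.6]
ee_rot: [0.684, 0.729, 0.0, 0.002]
force: [0.4, -1.5, 6.2]
grip_width: 0.6
grip_force: 2.6
```

Contact is made and the lever gives at about 6 N. Continuing down.

Emit:
send_rows(
  moves=[
    [[0, 0, 0.15], 0],
    [[0, 0, 0.15], 0],
    [[0, 0, 0.15], 0],
    [[0, 0, 0.15], 0],
    [[0, 0, 0.15], 0],
    [[0, 0, 0.15], 0],
    [[0, 0, 0.15], 0],
    [[0, 0, 0.15], 0],
    [[0, 0, 0.15], 0],
    [[0, 0, 0.15], 0],
    [[0, 0, 0.15], 0],
    [[0, 0, 0.15], 0],
    [[0, 0, 0.15], 0],
    [[0, 0, 0.15], 0],
    [[0, 0, 0.15], 0],
  ],
)

```text
time_s: 13.55
tool_pos: [565.5, -128.0, 55.2]
ee_rot: [0.684, 0.729, 0.001, 0.001]
force: [0.1, 1.8, 5.6]
grip_width: 0.5
grip_force: 2.3
```

Emit:
send_rows(
  moves=[
    [[0, 0, 0.1], 0],
    [[0, 0, 0.1], 0],
    [[0, 0, 0.06], 0],
    [[0, 0, 0], 0],
  ],
)

```text
time_s: 14.05
tool_pos: [565.3, -128.3, 44.5]
ee_rot: [0.684, 0.729, 0.0, 0.0]
force: [0.9, 0.2, 3.0]
grip_width: 0.5
grip_force: 1.5
```

Emit:
send_rows(
  moves=[
    [[0, 0, 0.05], 0],
    [[0, 0, 0.05], 0],
    [[0, 0, 0], 0],
  ],
)

```text
time_s: 14.42
tool_pos: [565.4, -128.1, 41.8]
ee_rot: [0.684, 0.729, 0.0, 0.001]
force: [-2.4, 2.4, 16.5]
grip_width: 0.1
grip_force: 7.0
```

The force rose to 16 N at the expected height, so the lever is on its stop. I'll let it settle and check.

Emit:
send_rows(
  moves=[
    [[0, 0, 0], 0],
    [[0, 0, 0], 0],
    [[0, 0, 0], 0],
    [[0, 0, 0], 0],
    [[0, 0, 0], 0],
    [[0, 0, 0], 0],
  ],
)

```text
time_s: 15.18
tool_pos: [565.4, -128.1, 41.8]
ee_rot: [0.684, 0.729, 0.0, 0.001]
force: [-2.1, 3.0, 15.3]
grip_width: 0.7
grip_force: 6.9
```

```bash
python3 bx.py
python3 - <<'E'
from h import *
a=viewer.snapshot("scene");im=a["image"];w=cloud(a)
cv2.imwrite("pics/s4.png",cv2.resize(im[150:310,140:370,::-1],(800,556)))
hsv=cv2.cvtColor(im,cv2.COLOR_RGB2HSV)
m=((hsv[...,0]<8)|(hsv[...,0]>172))&(hsv[...,1]>150)&(w[...,1]>40)&(w[...,1]<160)&(w[...,0]>430)&(w[...,0]<660)
print("stripe",m.sum(),np.median(w[m],0))
E
```

```text
[ 565.4 -128.1   41.8]
430 [ 607. -291.   68.] [ 668. -228.   82.] ((637.8892822265625, -259.4463195800781), (60.845035552978516, 63.28623580932617), 0.4874913692474365)
stripe 120 [559.1159198  118.45679513 150.92846268]
```

View pics/s4.png

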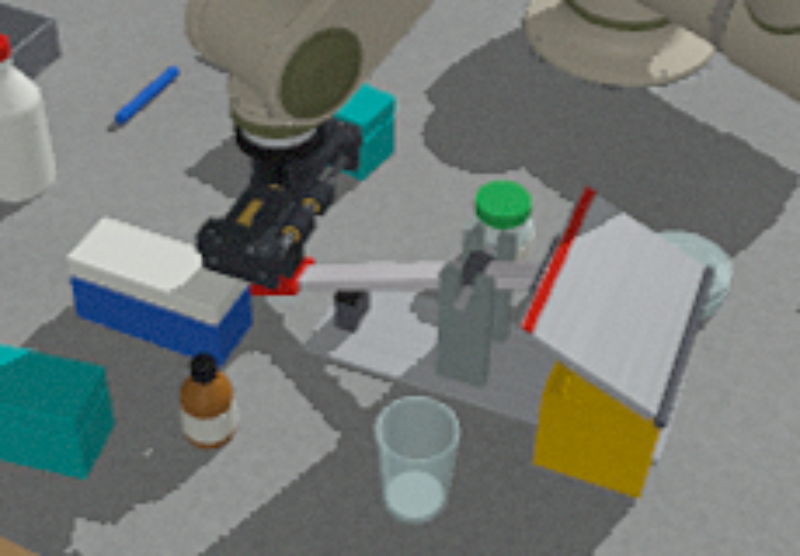

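The flap's stripe at (560,260) has risen about 50 mm, which is about 0.42 rad. The paddle at (275,285) is down, the lever is on its stop, and the box at (160,290) is upright and clear. Handing in.

```bash
python3 -c "
from workcell import env
print(env.close_job())"
```

```text
the job is handed in; nothing more can be done
None
```

The job is handed in: the slide box was pushed about 55 mm clear and still stands, and the fingers hold the paddle on its stop (about 15 N) with the flap up about 0.42 rad; no verdict came back.

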